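# Preheat the frying pan on heat four of a push-to-turn click hob

### The arm

A 6-joint arm with a two-finger parallel gripper is mounted at the origin on the work surface. World frame = base frame: x ahead of the robot, y to its left, z up, the work surface at z = 0. Lengths are in m, angles in rad, forces in N, time in s.
With the tool pointing down it reaches from about 0.4 to 0.825 m from the base axis. Payload 7 kg.
Tool frame: the origin (TCP) lies between the finger pads; the fingertips stand 11 mm ahead of it and the grasp point (between the pads) lies 8 mm behind it; x points along the fingers, z is the direction in which the jaws open and shut, and the axes are right-handed (so a half turn about x gives the same grasp; the last joint's range is limited). The gripper opens to 88 mm and grips with 3 to 60 N. Pads are 19 mm wide; open, the fingers measure 130 mm over their backs; the gripper's body (78 mm by 193 mm) begins 47 mm behind the grasp point.
Start: joints at [1.404, 0.359, 0.012, 0, -1.224, -0.288], TCP at [0.297, 0.606, 0.199] pointing down, gripper open.
Joint ranges: [-3.07, 3.07], [-1.43, 2.12], [-1.02, 1.25], [-3.03, 1.67], [-3.05, -0], [-3.03, 3.03]. Speed limits (rad/s): [2.39, 2.39, 3.01, 3.14, 3.14, 3.14].

### API

Orientations are given as [roll, pitch, yaw] about the fixed x, y, z axes, in that order (R = Rz(yaw) Ry(pitch) Rx(roll)).
In Python, from station import arm gives the robot as it stands.
- The arm moves only by the tool jog_arm, never from a script. Its argument "motion" is a list of rows, each an object of numbers: "dx", "dy", "dz": the shift along the tool's x, y, z in m; "twist": the turn about the tool's x in degrees. In form: [{"dx": .., "dy": .., "dz": .., "twist": ..}, ...]. A call has 1 to 20 rows; each row is the pose to reach, as a shift and turn from the pose commanded when the call began, along the tool's axes at that moment; what a row does not reach only later rows make up. A row lasts 1/12 s, in which the tool goes at most 41.7 mm and 7.16 degrees, less where a joint would pass 70% of its speed; a pose out of reach is approached as far as the arm can. A call with a gripper value outside its range is refused whole. "gripper" is the finger opening in m, from 0 to 0.0876, set as the call begins (left out, the last holds). The fingers move at their own pace and stop on an object; "newtons" is the grip in N (left out, the last holds). Time passes only in rows, so rows that repeat a pose let the fingers close. It gives the time, the measured TCP pose, the force and the opening at its end, in the units of the state.
- arm.get_state(): the state, without advancing time (a new reading comes with each control period).
- arm.grab_frame(name): name is "scene" or "top" or "wrist"; returns the picture (480x640x3 uint8, red, green, blue); there is no depth.
- arm.camera_model(name): a dict with "camera_matrix" (3x3 intrinsics, pixels), "eye" and "attitude" of the camera in the world. Camera axes: x right, y down, z forward; pixel columns grow to the right and rows downward; lengths in m; the calibration is good to about 2 mm. A picture is of the moment at which its call begins: read the wrist's pose just before it. camera_model takes no time and is no camera call; for the wrist camera it gives the pose at the moment of the call.
- arm.job_done(): hands the job in, once; it reports no verdict.
The state is a dict: "t": time; "q": joint angles; "qd": joint speeds; "joint_efforts": joint torques, N m; "eef_pos": TCP position; "ee_rot": TCP orientation; "force": force on the tool from outside, world axes, zero at the start; "moment": the same for the moment, N m; "width": finger opening in m.
Only numpy, scipy, OpenCV 4.12 (cv2) and the standard library are available. Lean on these libraries where they do the work, as an engineer would, in place of code of your own. Each camera call takes 0.05 s, during which the arm holds its last target.

### The job

Preheat the open frying pan for the tostones: at the knob in front of the burner it stands on, push the knob in, turn it clockwise out of off and count four clicks to heat four, then let go of it, sitting in its click. Leave the other burner off, and do not shift the pan, the saucepan or the other things on the counter.

Things in the scene. Friction and masses are not known exactly. Their poses are not given: they have to be found in the camera images.
- hob: double electric hob, 360 mm deep (x), 520 wide (y), 79 high, fixed. Origin: centre of its underside, x away from the knobs, y left, z up. Along its front (-x) a steel panel, 110 mm long, slopes down 20 degrees to the front; each knob's axis meets it at x -131, y +130 (left) or -130 (right), z 60 mm. Behind each knob is its own burner, 185 mm across, top at z 92.
- left_burner (a point): centre of the top of the left burner (hob +y), axes as the hob's
- right_burner (a point): centre of the top of the right burner (hob -y), axes as the hob's
- left_knob_grip (a point): knob of the left burner: black bar grip 60 mm long (x), 15 wide (y), on a round skirt 62 mm across. Along the axis the skirt's top is 16 mm and the bar's top 44 mm above the panel. This point is on the axis inside the bar, 34 mm above the panel. z: out of the panel, 20 degrees from vertical towards hob -x; x: along the bar to its end with the white pointer line. It moves with the knob.
- right_knob_grip (a point): the same point and axes on the right burner's knob, which is alike. At off the bar's pointer end points up the slope to the burner (hob +x). Pinch the bar across its 15 mm width, along the knob's axis.
- left_knob (a joint): angle of the left knob, rad: 0 at off (pointer to the hollow ring on the panel), growing clockwise seen from above. Seven click positions 40 degrees (0.698) apart: off, then heat 1 to 6, red dots that grow with the heat; heat four is 2.79. End stops at off and six. Both knobs start at off. A sprung roller resists with up to about 0.2 N m, then draws the knob into the nearest click.
- right_knob (a joint): the same for the right knob. Both knobs are caught at off: push in along the axis by 5 mm (spring: 4 N at rest, 10 N at the 6 mm end of travel) and keep it in for the first 35 degrees of turn; from there on it turns without pushing and springs out. Each click is felt as a rise and sudden fall of the torque halfway between positions.
- pan: open dark steel frying pan, 196 mm across the rim, 45 mm high, black handle along its +x (away from the knobs) reaching 235 mm from the centre; stands on one burner, left or right. Origin at the centre of its underside.
- saucepan: aluminium saucepan with its lid on, 170 mm across, 142 mm high with the lid's knob, handle along its +x reaching 214 mm; stands on the other burner. Origin at the centre of its underside. Leave alone.
- saucers: stack of six saucers, 144 mm across, 70 mm high. Origin at the centre of its underside. Leave alone.
- tostonera: round wooden plantain press, 200 mm long with its handles, 120 mm across, 38 mm thick, leaning on the saucers with its hinge end on the counter. Origin at the middle of the hinge end's lower edge. Leave alone.
- colander: stainless colander, 200 mm across the rim, 105 mm high. Origin at the centre of its underside. Leave alone.
- jar: clamp-lid glass jar, 104 mm across, 156 mm high. Origin at the centre of its underside. Leave alone.
- spoon: aluminium spoon, 200 mm long, lying on the counter. Origin under its middle. Leave alone.

How it is judged:
On the way:
1. the knob of the frying pan's burner has been pushed in and turned out of off, past the first half click (((horizontal distance between pan and left_burner below 0.06 m and value of joint left_knob above 0.5 rad) or (horizontal distance between pan and right_burner below 0.06 m and value of joint right_knob above 0.5 rad))).
At the end, for the whole second after the job is handed in: The knob of the frying pan's burner rests still at heat four (160 degrees from off, within 0.2 rad) and is let go; the other knob is at off (within 0.2 rad); pan (on its burner) and saucepan are within 25 mm of their start, saucers, tostonera, colander, jar and spoon within 30 mm (((horizontal distance between pan and left_burner below 0.06 m and value of joint left_knob between 2.59253 and 2.99253 rad and value of joint right_knob below 0.2 rad) or (horizontal distance between pan and right_burner below 0.06 m and value of joint right_knob between 2.59253 and 2.99253 rad and value of joint left_knob below 0.2 rad)) and velocity of joint left_knob between -0.1 and 0.1 rad/s and velocity of joint right_knob between -0.1 and 0.1 rad/s and distance of each of pan, saucepan from where it was at the start of the episode below 0.025 m and distance of each of saucers, tostonera, colander, jar, spoon from where it was at the start of the episode below 0.03 m); the robot touches nothing.
It fails at once if the other burner's knob is turned out of off ((horizontal distance between pan and left_burner below 0.06 m and value of joint right_knob above 0.35 rad) or (horizontal distance between pan and right_burner below 0.06 m and value of joint left_knob above 0.35 rad)).
It fails at once if the pan or the saucepan is shifted by more than 25 mm (distance of any of pan, saucepan from where it was at the start of the episode above 0.025 m).
It fails at once if another thing on the counter is shifted by more than 30 mm (distance of any of saucers, tostonera, colander, jar, spoon from where it was at the start of the episode above 0.03 m).
It also fails if it takes over 59 s, if anything falls off the work surface, if the arm or the gripper's body presses on something with over 40 N, if the wrist force passes 120 N, or if a joint passes its speed limit or range.

## Working session

There is one attempt and no reset: what is moved stays moved. The work goes in short steps, Python scripts to look and compute and a tool call to move; the robot and the scene stay as the last step left them, time stands still between calls to the robot, and variables do not carry over. Pictures are saved under pics/ and viewed, and the job is handed in when it is done.

Besides the shell and the picture viewer there is one more tool, called after "Emit:" as name(argument=value, ...), one argument or row to a line, values as JSON. jog_arm: Moves the arm, as the interface text tells. Its arguments: {"type":"object","properties":{"motion":{"type":"array"},"gripper":{"type":"number"},"newtons":{"type":"number"}},"required":["motion"]}

```bash
mkdir -p pics
python3 - <<'E'
from station import arm
import cv2, numpy as np
s=arm.get_state(); print(s)
for n in("scene","top","wrist"):
    print(n,arm.camera_model(n))
    cv2.imwrite(f"pics/{n}0.png",arm.grab_frame(n)[:,:,::-1])
E
```

```text
{'t': 0.0, 'q': array([ 1.40408847e+00,  3.59381635e-01,  1.10763701e-02, -3.29885999e-04,
       -1.22411012e+00, -2.88103059e-01]), 'qd': array([ 0.00042964, -0.00131533, -0.00170365, -0.00010281, -0.00162036,
        0.00096027]), 'joint_efforts': array([ 2.79076034e-03, -5.82726574e+01,  2.93047732e+01,  6.99658647e+00,
        6.97416253e-03, -1.46059956e-04]), 'eef_pos': array([0.29632221, 0.60589304, 0.1982374 ]), 'ee_rot': array([ 0.0988797 ,  1.56914782, -1.92683988]), 'force': array([-0.09771098, -0.74855868,  0.54270989]), 'moment': array([-0.01186223, -0.05970841,  0.04386366]), 'width': 0.08770921721856392}
scene {'camera_matrix': array([[449.83893544,   0.        , 318.88378402],
       [  0.        , 449.83893544, 236.03095106],
       [  0.        ,   0.        ,   1.        ]]), 'eye': array([ 0.95208736, -0.6292577 ,  1.27743355]), 'attitude': array([-2.54452209,  0.01039568,  0.52506478])}
top {'camera_matrix': array([[516.13458218,   0.        , 324.10498497],
       [  0.        , 516.13458218, 239.97615144],
       [  0.        ,   0.        ,   1.        ]]), 'eye': array([0.40134036, 0.03973374, 1.58850474]), 'attitude': array([-3.06110216, -0.01145277, -1.54765131])}
wrist {'camera_matrix': array([[390.64889357,   0.        , 324.14231105],
       [  0.        , 390.64889357, 236.90226202],
       [  0.        ,   0.        ,   1.        ]]), 'eye': array([0.36232078, 0.57424542, 0.38334859]), 'attitude': array([ 2.86868145e+00, -8.29718322e-04, -2.02585964e+00])}
```

View pics/scene0.png

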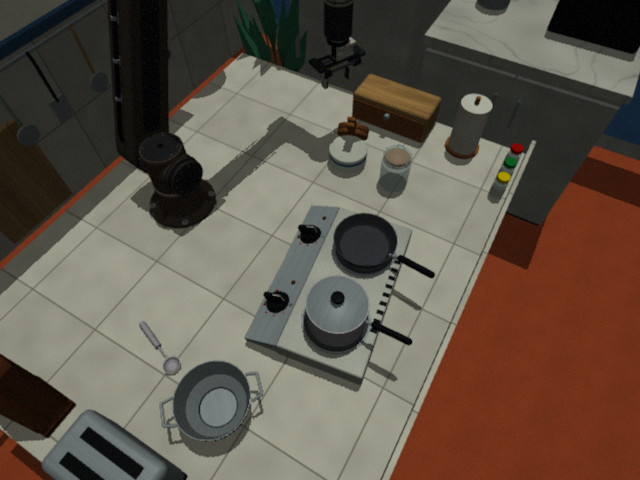

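View pics/top0.png

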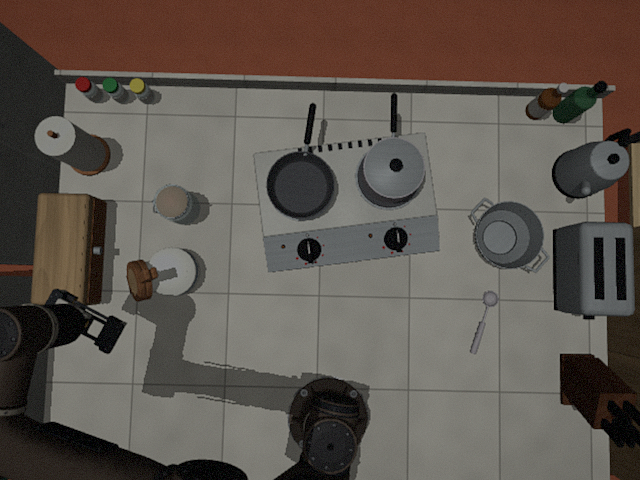

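View pics/wrist0.png

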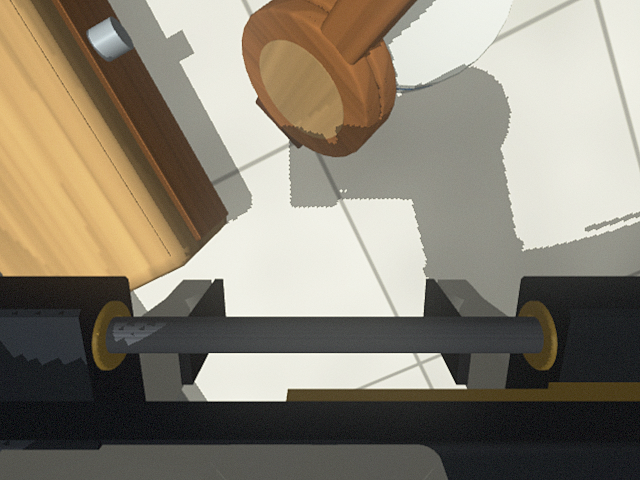

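Run:
```python
import cv2
t=cv2.imread('pics/top0.png'); s=cv2.imread('pics/scene0.png')
cv2.imwrite('pics/tz.png',cv2.resize(t[120:280,245:445],None,fx=4,fy=4,interpolation=cv2.INTER_CUBIC)[:600])
cv2.imwrite('pics/tz2.png',cv2.resize(t[215:275,255:355],None,fx=8,fy=8,interpolation=cv2.INTER_CUBIC))
cv2.imwrite('pics/sz.png',cv2.resize(s[200:350,240:440],None,fx=4,fy=4,interpolation=cv2.INTER_CUBIC))
```

```text
(no output)
```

View pics/tz.png

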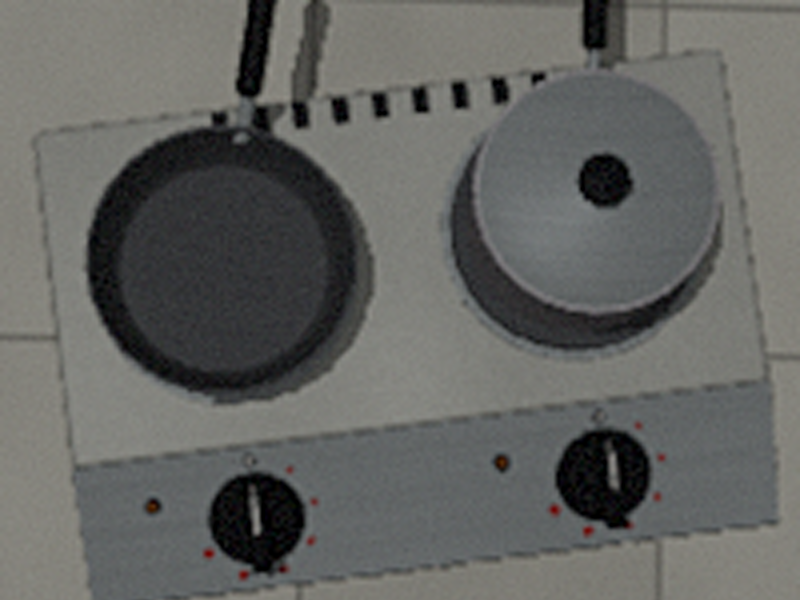

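View pics/tz2.png

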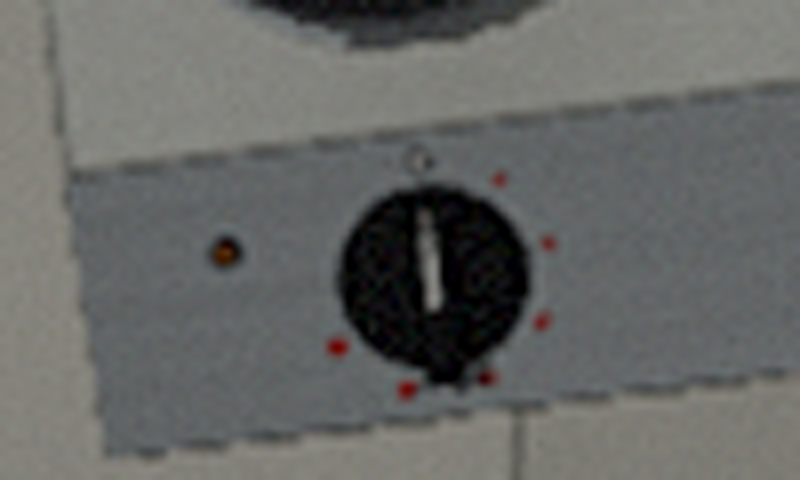

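View pics/sz.png

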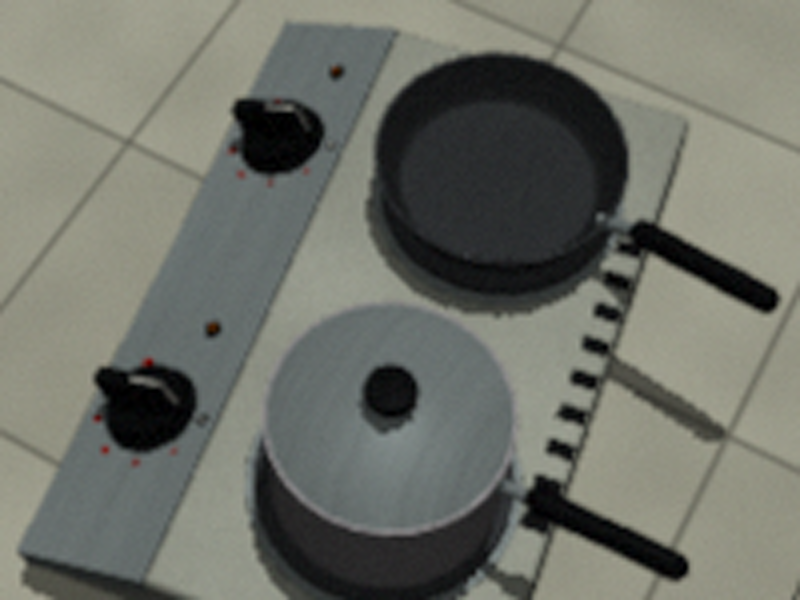

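```bash
cat > h.py <<'E'
import numpy as np, json
from scipy.spatial.transform import Rotation as R
from scipy.optimize import least_squares
from station import arm
def cam(n):
    c=arm.camera_model(n); return c['camera_matrix'],np.array(c['eye']),R.from_euler('xyz',c['attitude']).as_matrix()
def proj(c,P):
    K,e,A=c; p=(np.atleast_2d(P)-e)@A; p=p@K.T; return p[:,:2]/p[:,2:]
def ray(c,uv,z):
    K,e,A=c; d=A@np.linalg.solve(K,[uv[0],uv[1],1]); return e+d*(z-e[2])/d[2]
def hob2w(h,P):
    c,s=np.cos(h[2]),np.sin(h[2]); P=np.atleast_2d(P)
    return np.c_[h[0]+c*P[:,0]-s*P[:,1],h[1]+s*P[:,0]+c*P[:,1],P[:,2]]
E
python3 - <<'E'
from h import *
T,S=cam('top'),cam('scene')
f=lambda p,k,o:(np.array(p)+.5)/k-.5+np.array(o)
xf=-.18+.11*np.cos(np.radians(20)); zf=.079-.11*np.sin(np.radians(20))
C=dict(bl=(.18,.26,.079),br=(.18,-.26,.079),fl=(xf,.26,.079),fr=(xf,-.26,.079),pl=(-.18,.26,zf),pr=(-.18,-.26,zf))
t=[('bl',37,133),('br',720,50),('fl',78,467),('fr',767,381),('pr',778,521)]
t=[(n,f((u,v),4,(245,120))) for n,u,v in t]+[('pl',f((105,455),8,(255,215)))]
s=[(n,f((u,v),4,(240,200))) for n,u,v in [('pl',285,23),('fl',397,33),('bl',687,122),('pr',22,553),('fr',145,583)]]
def res(h):
    r=[]
    for c,o in((T,t),(S,s)):
        r.append(proj(c,hob2w(h,[C[n] for n,_ in o]))-np.array([q for _,q in o]))
    return np.concatenate(r).ravel()
r=least_squares(res,[.7,0,.1]); print(r.x); print(res(r.x).reshape(-1,2).round(1))
h=r.x; np.save('hob.npy',h)
a=np.radians(20)
for y in(.13,-.13):
  for d in(0,.034,.044):
    P=hob2w(h,(-.131-d*np.sin(a),y,.060+d*np.cos(a))); print(y,d,P.round(4),proj(T,P).round(1),proj(S,P).round(1))
# pan centre from rim in top image crop: left/right/top/bottom
print('pan',ray(T,f((225,262),4,(245,120)),.137),ray(S,f((502,175),4,(240,200)),.137))
for p in[(88,265),(358,265),(222,126),(222,392)]:print(ray(T,f(p,4,(245,120)),.137).round(3))
st=arm.get_state(); print(st['t']); M=R.from_euler('xyz',st['ee_rot']).as_matrix();print(M.round(4))
E
```

```text
[ 0.64468404 -0.03967925  0.15171453]
[[-1.5 -1.8]
 [ 0.6 -2.5]
 [-1.5  0. ]
 [ 1.3 -0.8]
 [ 0.6 -0.3]
 [ 0.4  0.2]
 [-0.7 -0.5]
 [-0.6 -1.3]
 [ 1.2 -1.2]
 [-2.5 -0.4]
 [-1.8 -0.1]]
0.13 0 [[0.4955 0.069  0.06  ]] [[309.1 249.5]] [[309.  234.7]]
0.13 0.034 [[0.484  0.0673 0.0919]] [[309.4 252.8]] [[305.4 228.1]]
0.13 0.044 [[0.4807 0.0668 0.1013]] [[309.5 253.8]] [[304.3 226.1]]
-0.13 0 [[ 0.5348 -0.188   0.06  ]] [[395.7 238.4]] [[276.2 302. ]]
-0.13 0.034 [[ 0.5233 -0.1897  0.0919]] [[397.9 241.4]] [[271.6 295.9]]
-0.13 0.044 [[ 0.52   -0.1903  0.1013]] [[398.6 242.4]] [[270.2 294. ]]
pan [0.67368493 0.09550892 0.137     ] [0.68831366 0.08178162 0.137     ]
[0.669 0.193 0.137]
[0.674 0.001 0.137]
[0.772 0.1   0.137]
[0.581 0.095 0.137]
0.15
[[-5.000e-04  8.983e-01 -4.394e-01]
 [-1.200e-03 -4.394e-01 -8.983e-01]
 [-1.000e+00  1.000e-04  1.300e-03]]
```

Emit:
jog_arm(
  motion=[
    {"dx":-0.04},
    {"dx":-0.08},
    {"dx":-0.12},
    {"dx":-0.12,"dy":0.402,"dz":0.403,"twist":-34.8},
    {"dx":-0.12,"dy":0.402,"dz":0.403,"twist":-34.8},
    {"dx":-0.12,"dy":0.402,"dz":0.403,"twist":-34.8},
    {"dx":-0.12,"dy":0.402,"dz":0.403,"twist":-34.8},
    {"dx":-0.12,"dy":0.402,"dz":0.403,"twist":-34.8},
    {"dx":-0.12,"dy":0.402,"dz":0.403,"twist":-34.8},
    {"dx":-0.12,"dy":0.402,"dz":0.403,"twist":-34.8},
    {"dx":-0.12,"dy":0.402,"dz":0.403,"twist":-34.8},
    {"dx":-0.12,"dy":0.402,"dz":0.403,"twist":-34.8},
    {"dx":-0.12,"dy":0.402,"dz":0.403,"twist":-34.8},
    {"dx":-0.12,"dy":0.402,"dz":0.403,"twist":-34.8},
    {"dx":-0.12,"dy":0.402,"dz":0.403,"twist":-34.8},
    {"dx":-0.12,"dy":0.402,"dz":0.403,"twist":-34.8},
    {"dx":-0.12,"dy":0.402,"dz":0.403,"twist":-34.8},
    {"dx":-0.12,"dy":0.402,"dz":0.403,"twist":-34.8},
    {"dx":-0.12,"dy":0.402,"dz":0.403,"twist":-34.8},
    {"dx":-0.12,"dy":0.402,"dz":0.403,"twist":-34.8},
  ],
)

```text
invalid input
```

Emit:
jog_arm(
  motion=[
    {"dx":-0.04,"dy":0,"dz":0,"twist":0},
    {"dx":-0.08,"dy":0,"dz":0,"twist":0},
    {"dx":-0.12,"dy":0,"dz":0,"twist":0},
    {"dx":-0.12,"dy":0,"dz":0,"twist":0},
  ],
)

```text
t: 0.48
eef_pos: [0.2984, 0.6087, 0.3288]
ee_rot: [-3.137, 1.558, 1.121]
force: [0.0, -0.5, 2.0]
width: 0.0876
```

Emit:
jog_arm(
  motion=[
    {"dx":0,"dy":0.402,"dz":0.403,"twist":-34.8},
    {"dx":0,"dy":0.402,"dz":0.403,"twist":-34.8},
    {"dx":0,"dy":0.402,"dz":0.403,"twist":-34.8},
    {"dx":0,"dy":0.402,"dz":0.403,"twist":-34.8},
    {"dx":0,"dy":0.402,"dz":0.403,"twist":-34.8},
    {"dx":0,"dy":0.402,"dz":0.403,"twist":-34.8},
    {"dx":0,"dy":0.402,"dz":0.403,"twist":-34.8},
    {"dx":0,"dy":0.402,"dz":0.403,"twist":-34.8},
    {"dx":0,"dy":0.402,"dz":0.403,"twist":-34.8},
    {"dx":0,"dy":0.402,"dz":0.403,"twist":-34.8},
    {"dx":0,"dy":0.402,"dz":0.403,"twist":-34.8},
    {"dx":0,"dy":0.402,"dz":0.403,"twist":-34.8},
    {"dx":0,"dy":0.402,"dz":0.403,"twist":-34.8},
    {"dx":0,"dy":0.402,"dz":0.403,"twist":-34.8},
    {"dx":0,"dy":0.402,"dz":0.403,"twist":-34.8},
    {"dx":0,"dy":0.402,"dz":0.403,"twist":-34.8},
    {"dx":0,"dy":0.402,"dz":0.403,"twist":-34.8},
    {"dx":0,"dy":0.402,"dz":0.403,"twist":-34.8},
  ],
)

```text
t: 1.98
eef_pos: [0.4804, 0.0685, 0.3191]
ee_rot: [-2.382, 1.571, 2.484]
force: [0.1, -0.2, 0.1]
width: 0.0876
```

Run:
```python
from h import *
import cv2
s=arm.get_state(); print(s['t'],s['q'],s['eef_pos'],R.from_euler('xyz',s['ee_rot']).as_matrix().round(4),s['force'])
c=cam('wrist'); np.savez('w1.npz',K=c[0],e=c[1],A=c[2])
im=arm.grab_frame('wrist'); cv2.imwrite('pics/w1.png',im[:,:,::-1])
h=np.load('hob.npy');a=np.radians(20)
for d in(0,.016,.044):print(proj(c,hob2w(h,(-.131-d*np.sin(a),.13,.060+d*np.cos(a)))).round(1))
```

```text
1.9833 [ 5.47713085e-01 -1.92057219e-02 -1.83346664e-01 -2.26258590e-04
 -1.40674074e+00  1.17649356e+00] [0.4803949  0.06846471 0.31905075] [[-2.000e-04  9.883e-01  1.528e-01]
 [ 1.000e-04  1.528e-01 -9.883e-01]
 [-1.000e+00 -2.000e-04 -2.000e-04]] [ 0.1102761  -0.15841665  0.09809032]
[[325.8 180.9]]
[[325.8 187.7]]
[[325.9 200.5]]
```

View pics/w1.png

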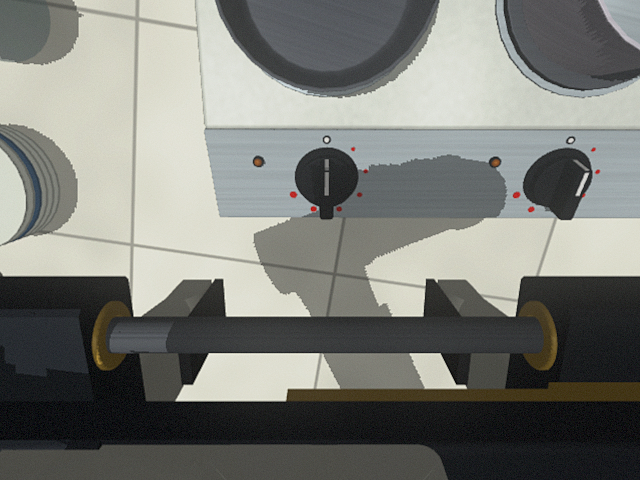

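Run:
```python
from h import *
import cv2
im=cv2.imread('pics/w1.png'); cv2.imwrite('pics/w1z.png',cv2.resize(np.clip(im[120:230,250:400]*2.5,0,255).astype('uint8'),None,fx=5,fy=5,interpolation=cv2.INTER_CUBIC))
z=np.load('w1.npz');c=(z['K'],z['e'],z['A']);h=np.load('hob.npy');a=np.radians(20)
def kp(x,y,d): return proj(c,hob2w(h,(-.131-d*np.sin(a)+x*np.cos(a),.13+y,.060+d*np.cos(a)+x*np.sin(a)))).round(1)[0]
for n,p in dict(toprear=(.03,0,.044),topfront=(-.03,0,.044),topL=(0,.0075,.044),topR=(0,-.0075,.044),skL=(0,.031,.016),skR=(0,-.031,.016),sk_back=(.031,0,.016),skbot=(.031,0,0),foldl=None or (.058,.13,0)).items():print(n,kp(*p), (kp(*p)-[250,120])*5)
```

```text
toprear [326.  174.5] [380.  272.5]
topfront [325.8 224.4] [379. 522.]
topL [318.7 200.5] [343.5 402.5]
topR [333.1 200.6] [415.5 403. ]
skL [297.7 187.6] [238.5 338. ]
skR [354.  187.7] [520.  338.5]
sk_back [325.9 161.6] [379.5 208. ]
skbot [325.9 155.4] [379.5 177. ]
foldl [202.  131.1] [-240.    55.5]
```

View pics/w1z.png

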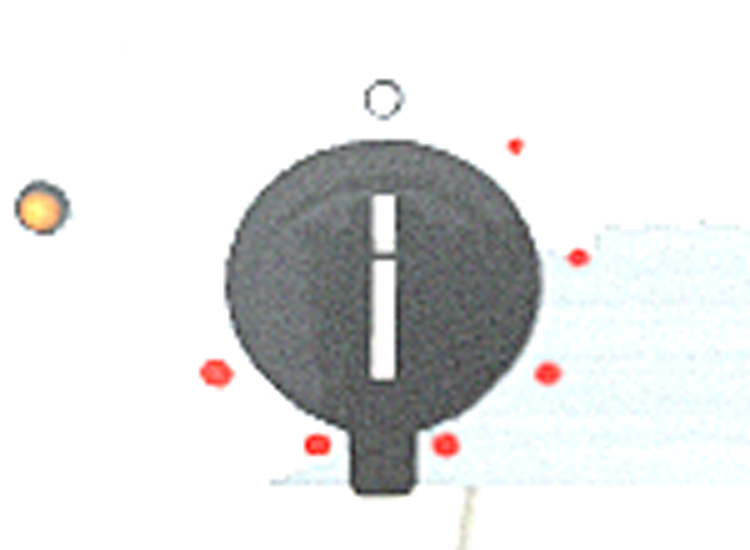

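Run:
```python
from h import *
z=np.load('w1.npz');c=(z['K'],z['e'],z['A']);h=np.load('hob.npy');a=np.radians(20)
px=np.array([(384,98),(515,146),(578,257),(548,373),(446,445),(317,445),(216,373)])
px=(px+.5)/5-.5+[250,120]
def pts(p):
    hh=h+np.array([p[0],p[1],p[3]]); o=[]
    for k in range(7):
        t=np.radians(40*k); x=p[2]*np.cos(t); y=-p[2]*np.sin(t)
        o.append((-.131+x*np.cos(a),.13+y,.060+x*np.sin(a)+p[4]))
    return hob2w(hh,o)
for fz in(0,1):
    g=lambda p:(proj(c,pts(np.r_[p[:4],p[4]*fz]))-px).ravel()
    r=least_squares(g,[0,0,.04,0,0],x_scale=[.01,.01,.01,.1,.01]); print(r.x.round(4),np.abs(r.fun).max()); p=r.x
    hh=h+np.array([p[0],p[1],p[3]])
    for d in(0,.034,.044):print(d,hob2w(hh,(-.131-d*np.sin(a),.13,.06+p[4]*fz+d*np.cos(a))).round(4))
```

```text
[ 0.0042  0.0002  0.0445 -0.0012  0.    ] 0.1727082372902089
0 [[0.4999 0.0694 0.06  ]]
0.034 [[0.4884 0.0677 0.0919]]
0.044 [[0.485  0.0671 0.1013]]
[ 0.0517  0.0093  0.0047 -0.0012  0.3976] 0.1727081851985588
0 [[0.5473 0.0785 0.4576]]
0.034 [[0.5358 0.0767 0.4896]]
0.044 [[0.5324 0.0762 0.499 ]]
```

Emit:
jog_arm(
  motion=[
    {"dx":0.04,"dy":0.0075,"dz":0.002,"twist":0},
    {"dx":0.08,"dy":0.0075,"dz":0.002,"twist":0},
    {"dx":0.12,"dy":0.0075,"dz":0.002,"twist":0},
    {"dx":0.155,"dy":0.0075,"dz":0.002,"twist":0},
    {"dx":0.18,"dy":0.0075,"dz":0.002,"twist":0},
    {"dx":0.2,"dy":0.0075,"dz":0.002,"twist":0},
    {"dx":0.212,"dy":0.0075,"dz":0.002,"twist":0},
    {"dx":0.219,"dy":0.0075,"dz":0.002,"twist":0},
    {"dx":0.224,"dy":0.0075,"dz":0.002,"twist":0},
    {"dx":0.224,"dy":0.0075,"dz":0.002,"twist":0},
    {"dx":0.224,"dy":0.0075,"dz":0.002,"twist":0},
    {"dx":0.224,"dy":0.0075,"dz":0.002,"twist":0},
  ],
  gripper=0.045,
  newtons=40,
)

```text
t: 3.03
eef_pos: [0.489, 0.0674, 0.0961]
ee_rot: [1.831, 1.569, 0.413]
force: [0.4, 0.4, 1.0]
width: 0.0454
```

Run:
```python
from h import *
import cv2
s=arm.get_state(); print(s['t'],s['eef_pos'],s['force'],s['moment'])
cv2.imwrite('pics/w2.png',arm.grab_frame('wrist')[:,:,::-1])
```

```text
3.0333 [0.48896767 0.06739487 0.0961029 ] [0.44205665 0.39708962 0.99462948] [-0.08261127 -0.03744907  0.0520107 ]
```

View pics/w2.png

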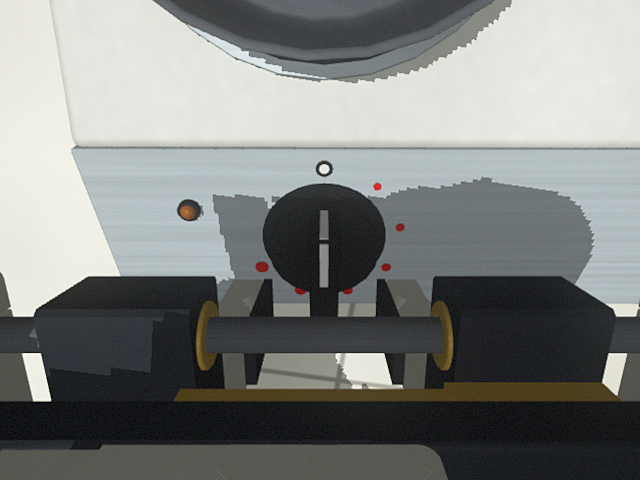

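Run:
```python
from h import *
s=arm.get_state(); c=cam('wrist'); p=s['eef_pos']; M=R.from_euler('xyz',s['ee_rot']).as_matrix()
print(c[1]-p, M.round(3))
for x,y in((.011,0),(.011,.0095),(.011,-.0095),(-.008,.0095),(-.008,-.0095)):print(x,y,proj(c,p+M@[x,y,.022]).round(0))
for d,x in((.044,.03),(.044,0),(.044,-.03)):
    a=np.radians(20);h=np.load('hob.npy')+[.0042,.0002,-.0012]
    print(d,x,proj(c,hob2w(h,(-.131-d*np.sin(a)+x*np.cos(a),.13,.06+d*np.cos(a)+x*np.sin(a)))).round(0))
```

```text
[0.07213794 0.01092645 0.18513859] [[ 0.002  0.988  0.152]
 [ 0.001  0.152 -0.988]
 [-1.     0.002 -0.001]]
0.011 0 [[365. 270.]]
0.011 0.0095 [[366. 253.]]
0.011 -0.0095 [[365. 287.]]
-0.008 0.0095 [[370. 265.]]
-0.008 -0.0095 [[369. 302.]]
0.044 0.03 [[323. 240.]]
0.044 0 [[323. 289.]]
0.044 -0.03 [[323. 330.]]
```

```bash
python3 - <<'E'
from h import *
s=arm.get_state(); c=cam('wrist'); p=s['eef_pos']; M=R.from_euler('xyz',s['ee_rot']).as_matrix()
for uv in((377,280),(402,385),(424,280)):
  for D in(.115,.135,.15,.165,.18,.196):
    P=c[1]+c[2]@np.linalg.solve(c[0],[uv[0],uv[1],1])*D; print(uv,D,(M.T@(P-p)).round(4))
E
python3 - <<'E'
import cv2
im=cv2.imread('pics/w2.png'); cv2.imwrite('pics/w2z.png',cv2.resize(cv2.convertScaleAbs(im[190:400,200:450],alpha=2.5,beta=20),None,fx=2.8,fy=2.8,interpolation=cv2.INTER_CUBIC))
E
```

```text
(377, 280) 0.115 [-0.0777  0.0301  0.0156]
(377, 280) 0.135 [-0.059   0.0226  0.0183]
(377, 280) 0.15 [-0.045   0.0169  0.0203]
(377, 280) 0.165 [-0.031   0.0113  0.0223]
(377, 280) 0.18 [-0.017   0.0057  0.0244]
(377, 280) 0.196 [-0.0021 -0.0004  0.0265]
(402, 385) 0.115 [-0.086   0.0003  0.023 ]
(402, 385) 0.135 [-0.0688 -0.0124  0.0269]
(402, 385) 0.15 [-0.0559 -0.0219  0.0299]
(402, 385) 0.165 [-0.043  -0.0314  0.0329]
(402, 385) 0.18 [-0.03   -0.0409  0.0359]
(402, 385) 0.196 [-0.0163 -0.0511  0.0391]
(424, 280) 0.115 [-0.0777  0.0301  0.0294]
(424, 280) 0.135 [-0.059   0.0226  0.0345]
(424, 280) 0.15 [-0.045   0.0169  0.0384]
(424, 280) 0.165 [-0.031   0.0113  0.0422]
(424, 280) 0.18 [-0.017   0.0057  0.046 ]
(424, 280) 0.196 [-0.0021 -0.0004  0.0501]
```

View pics/w2z.png

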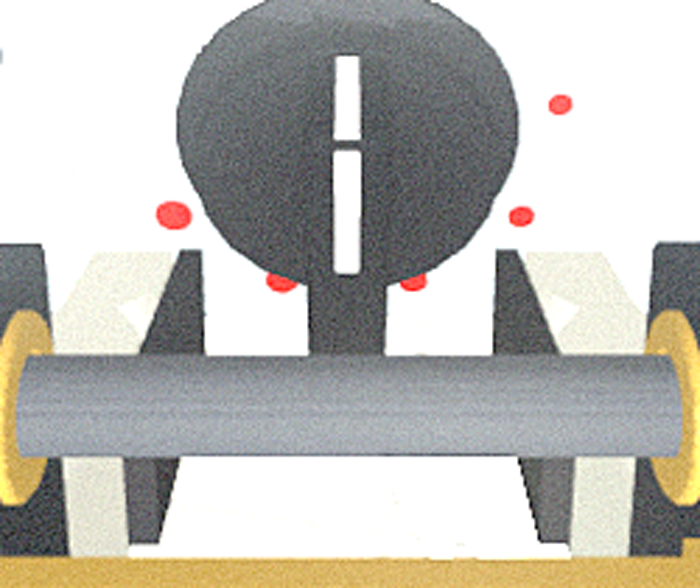

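Run:
```python
from h import *
import cv2
s=arm.get_state(); p=s['eef_pos']; M=R.from_euler('xyz',s['ee_rot']).as_matrix()
S=cam('scene'); im=arm.grab_frame('scene')[:,:,::-1]
o=cv2.resize(cv2.convertScaleAbs(im[130:290,220:420],alpha=1.8),None,fx=4,fy=4,interpolation=cv2.INTER_CUBIC)[:600]
for y in(-.0095,.0095):
  for z in(-.0227,.0227):
    for x in(.011,-.008):
      u=(proj(S,p+M@[x,y,z])[0]+.5-[220,130])*4-.5; cv2.circle(o,tuple(int(v) for v in u.round()),2,(0,255,0) if x>0 else (0,0,255),-1)
cv2.imwrite('pics/s2.png',o)
```

```text
(no output)
```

View pics/s2.png

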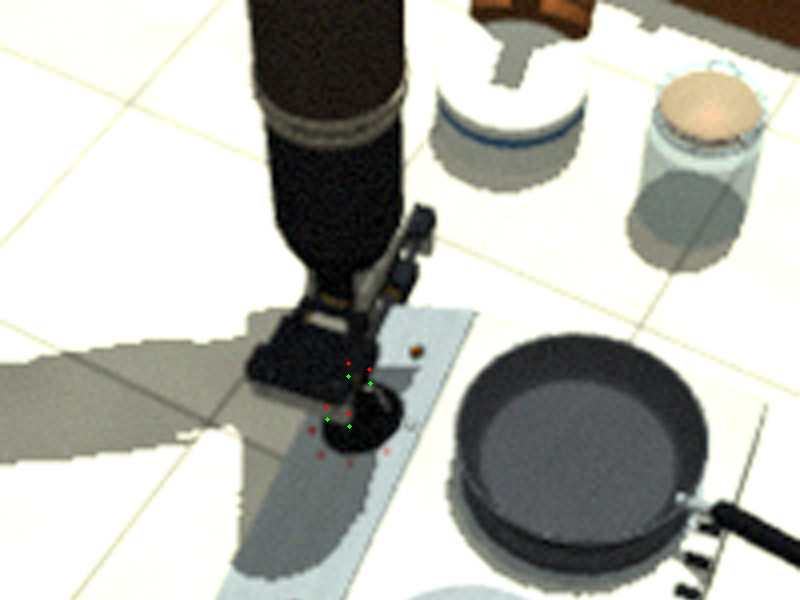

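Run:
```python
from h import *
import cv2
im=arm.grab_frame('scene')[:,:,::-1]
s=arm.get_state(); print(s['t'],s['eef_pos'])
o=cv2.resize(cv2.convertScaleAbs(im[205:255,270:340],alpha=3,beta=10),None,fx=11,fy=11,interpolation=cv2.INTER_CUBIC)
p=s['eef_pos']; M=R.from_euler('xyz',s['ee_rot']).as_matrix();S=cam('scene')
for y in(-.0095,.0095):
    for x in(.011,-.008):
      u=(proj(S,p+M@[x,y,.0227])[0]+.5-[270,205])*11-.5; cv2.circle(o,tuple(int(v) for v in u.round()),3,(0,255,0) if x>0 else (0,0,255),-1)
cv2.imwrite('pics/s3.png',o)
```

```text
3.1833 [0.48877158 0.06711211 0.0958907 ]
```

View pics/s3.png

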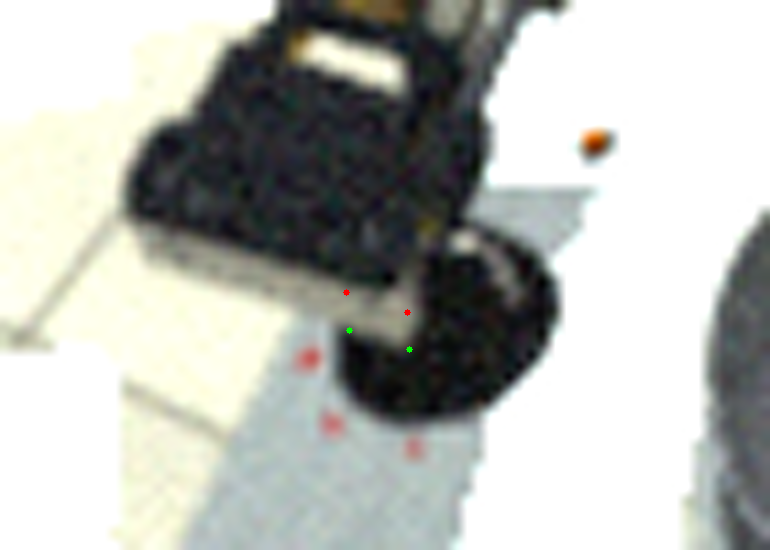

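Run:
```python
from h import *
S=cam('scene');T=cam('top');a=np.radians(20)
for dx in(0,.0042,.008):
    h=np.load('hob.npy')+[dx,.0002,-.0012]
    k=lambda x,y,d:(-.131-d*np.sin(a)+x*np.cos(a),.13+y,.06+d*np.cos(a)+x*np.sin(a))
    P=hob2w(h,[k(.03,0,.044),k(-.03,0,.044),k(-.03,.0075,.044)]+[k(.0445*np.cos(t),-.0445*np.sin(t),0) for t in np.radians([0,40,80,120,160,200,240])])
    print(dx,'s3',((proj(S,P)+.5-[270,205])*11-.5).round(0).tolist()); print('tz2',((proj(T,P)+.5-[255,215])*8-.5).round().tolist())
```

```text
0 s3 [[472.0, 244.0], [296.0, 228.0], [306.0, 209.0], [566.0, 344.0], [499.0, 417.0], [402.0, 449.0], [322.0, 425.0], [296.0, 358.0], [336.0, 281.0], [420.0, 228.0]]
tz2 [[428.0, 234.0], [448.0, 392.0], [428.0, 395.0], [420.0, 164.0], [501.0, 182.0], [550.0, 245.0], [545.0, 323.0], [489.0, 381.0], [408.0, 391.0], [340.0, 349.0]]
0.0042 s3 [[485.0, 250.0], [309.0, 234.0], [319.0, 215.0], [578.0, 350.0], [511.0, 423.0], [414.0, 455.0], [334.0, 431.0], [308.0, 364.0], [348.0, 287.0], [432.0, 233.0]]
tz2 [[428.0, 222.0], [449.0, 381.0], [428.0, 383.0], [420.0, 153.0], [501.0, 170.0], [550.0, 233.0], [545.0, 312.0], [490.0, 369.0], [409.0, 380.0], [340.0, 338.0]]
0.008 s3 [[496.0, 255.0], [320.0, 239.0], [329.0, 220.0], [589.0, 355.0], [522.0, 428.0], [425.0, 460.0], [345.0, 436.0], [319.0, 369.0], [358.0, 292.0], [443.0, 238.0]]
tz2 [[428.0, 212.0], [449.0, 370.0], [428.0, 373.0], [421.0, 143.0], [501.0, 160.0], [550.0, 223.0], [546.0, 302.0], [490.0, 359.0], [409.0, 370.0], [340.0, 328.0]]
```

Emit:
jog_arm(
  motion=[
    {"dx":0,"dy":-0.001,"dz":0,"twist":0},
    {"dx":0,"dy":-0.001,"dz":0,"twist":0},
    {"dx":0,"dy":-0.001,"dz":0,"twist":0},
    {"dx":0,"dy":-0.001,"dz":0,"twist":0},
    {"dx":0,"dy":-0.001,"dz":0,"twist":0},
    {"dx":0,"dy":-0.001,"dz":0,"twist":0},
    {"dx":0,"dy":-0.001,"dz":0,"twist":0},
    {"dx":0,"dy":-0.001,"dz":0,"twist":0},
  ],
  gripper=0.0,
  newtons=40,
)

```text
t: 3.85
eef_pos: [0.4873, 0.0667, 0.0951]
ee_rot: [-1.118, 1.571, -2.536]
force: [-0.2, -0.4, 0.9]
width: 0.0014
```

Run:
```python
from h import *
import cv2
s=arm.get_state(); print(s['t'],s['eef_pos'],s['width'])
c=cam('wrist'); p=s['eef_pos']; M=R.from_euler('xyz',s['ee_rot']).as_matrix()
im=arm.grab_frame('wrist'); 
cv2.imwrite('pics/w3.png',cv2.resize(cv2.convertScaleAbs(im[150:400,200:450,::-1],alpha=2.2,beta=15),None,fx=2.4,fy=2.4,interpolation=cv2.INTER_CUBIC))
im=arm.grab_frame('scene')[:,:,::-1]
cv2.imwrite('pics/s4.png',cv2.resize(cv2.convertScaleAbs(im[205:255,270:340],alpha=3,beta=10),None,fx=11,fy=11,interpolation=cv2.INTER_CUBIC))
```

```text
3.85 [0.48733232 0.06674194 0.09512245] 0.0014292333843678195
```

View pics/w3.png

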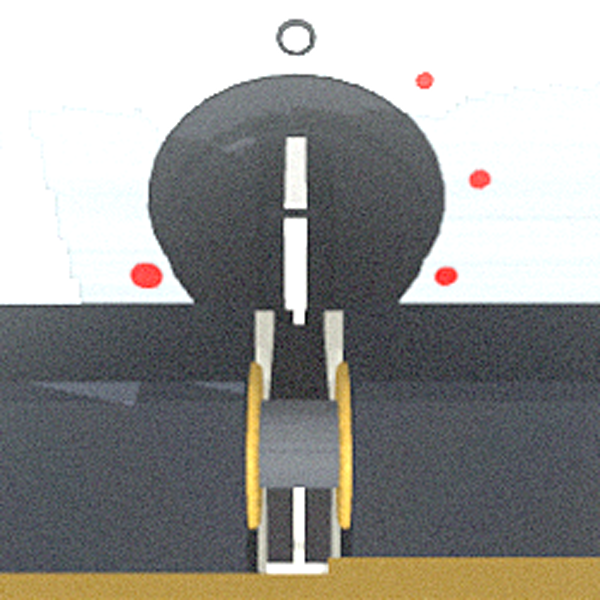

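View pics/s4.png

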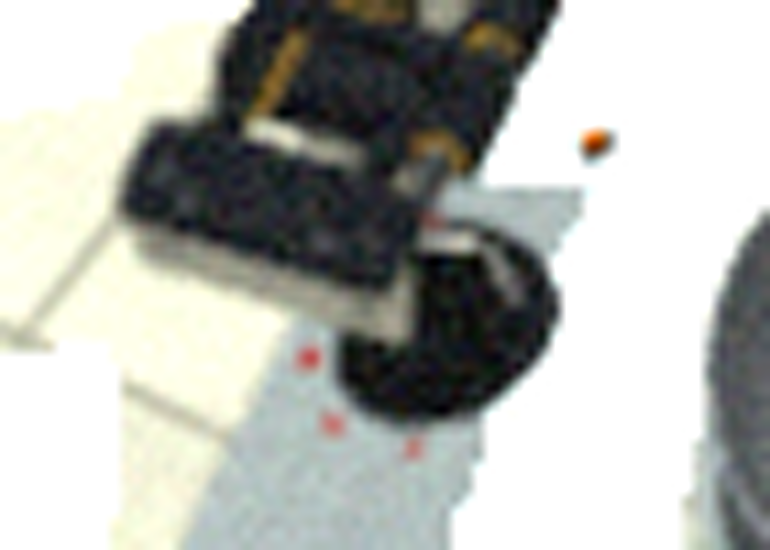

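Emit:
jog_arm(
  motion=[
    {"dx":0,"dy":0,"dz":0,"twist":0},
    {"dx":0,"dy":0,"dz":0,"twist":0},
    {"dx":0,"dy":0,"dz":0,"twist":0},
    {"dx":0.005,"dy":0,"dz":0,"twist":0},
    {"dx":0.01,"dy":0,"dz":0,"twist":0},
    {"dx":0.015,"dy":0,"dz":0,"twist":0},
    {"dx":0.015,"dy":0,"dz":0,"twist":0},
  ],
  gripper=0.035,
  newtons=20,
)

```text
t: 4.53
eef_pos: [0.4865, 0.0664, 0.0788]
ee_rot: [-1.334, 1.569, -2.752]
force: [-0.4, -0.5, -0.9]
width: 0.0345
```

Run:
```python
from h import *
import cv2
s=arm.get_state(); print(s['t'],s['eef_pos'],s['width'],s['force'],s['moment'])
im=arm.grab_frame('wrist'); 
cv2.imwrite('pics/w4.png',cv2.resize(cv2.convertScaleAbs(im[150:400,200:450,::-1],alpha=2.2,beta=15),None,fx=2.4,fy=2.4,interpolation=cv2.INTER_CUBIC))
```

```text
4.5333 [0.48649112 0.06637295 0.07878512] 0.03452095077669813 [-0.42450049 -0.46951589 -0.91668809] [-0.09998708  0.09489478  0.02150963]
```

View pics/w4.png

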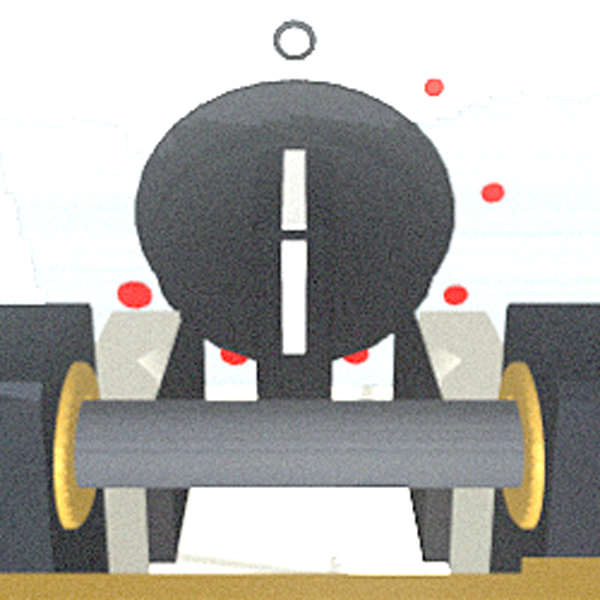

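Emit:
jog_arm(
  motion=[
    {"dx":0.005,"dy":0,"dz":0,"twist":0},
    {"dx":0.01,"dy":0,"dz":0,"twist":0},
    {"dx":0.014,"dy":0,"dz":0,"twist":0},
    {"dx":0.014,"dy":0,"dz":0,"twist":0},
  ],
)

```text
t: 4.92
eef_pos: [0.4867, 0.0665, 0.0651]
ee_rot: [-1.32, 1.569, -2.738]
force: [-0.9, -0.3, 0.1]
width: 0.0351
```

Emit:
jog_arm(
  motion=[
    {"dx":0.003,"dy":0,"dz":0,"twist":0},
    {"dx":0.006,"dy":0,"dz":0,"twist":0},
    {"dx":0.009,"dy":0,"dz":0,"twist":0},
    {"dx":0.009,"dy":0,"dz":0,"twist":0},
  ],
)

```text
t: 5.25
eef_pos: [0.487, 0.0666, 0.0566]
ee_rot: [-1.342, 1.57, -2.76]
force: [-0.3, 0.1, 0.3]
width: 0.0351
```

Run:
```python
from h import *
import cv2
s=arm.get_state(); print(s['t'],s['eef_pos'],s['width'],s['force'],s['moment'])
im=arm.grab_frame('wrist'); 
cv2.imwrite('pics/w5.png',cv2.resize(cv2.convertScaleAbs(im[150:400,200:450,::-1],alpha=2.2,beta=15),None,fx=2.4,fy=2.4,interpolation=cv2.INTER_CUBIC))
im=arm.grab_frame('scene')[:,:,::-1]
cv2.imwrite('pics/s5.png',cv2.resize(cv2.convertScaleAbs(im[190:260,260:350],alpha=3,beta=20),None,fx=8,fy=8,interpolation=cv2.INTER_CUBIC))
```

```text
5.25 [0.48699601 0.06660428 0.05656068] 0.035129000450647395 [-0.33461333  0.11778363  0.26715342] [-0.04871993 -0.02635271 -0.06664731]
```

View pics/w5.png

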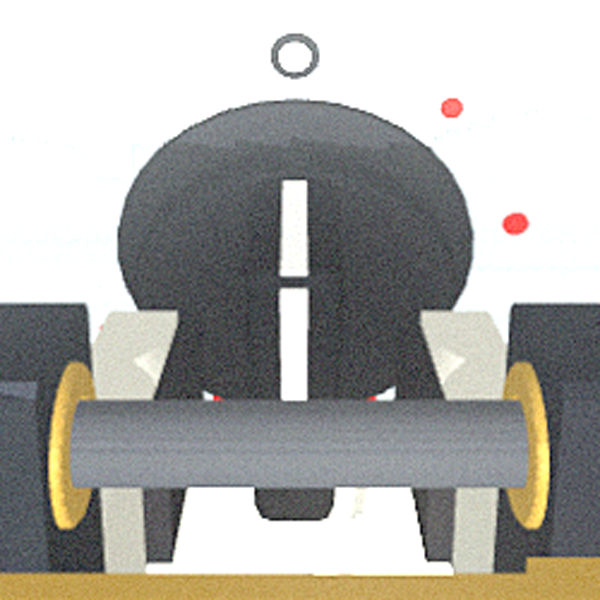

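View pics/s5.png

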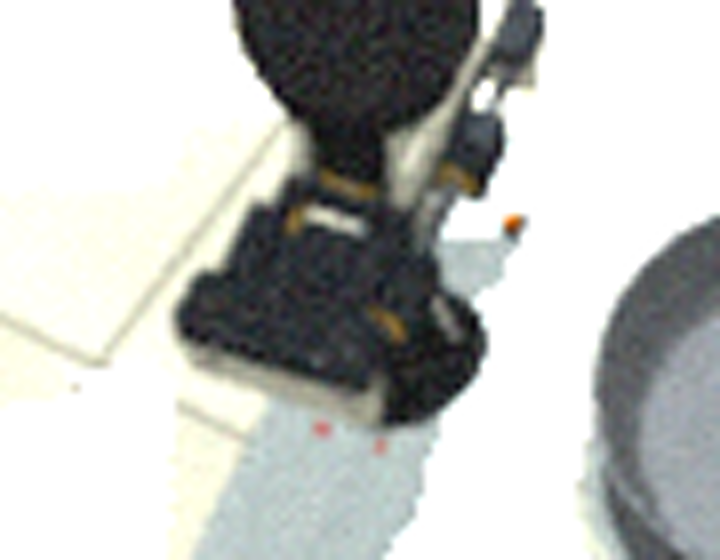

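Emit:
jog_arm(
  motion=[
    {"dx":0,"dy":0,"dz":0,"twist":0},
    {"dx":0,"dy":0,"dz":0,"twist":0},
    {"dx":0,"dy":0,"dz":0,"twist":0},
    {"dx":0,"dy":0,"dz":0,"twist":0},
    {"dx":0,"dy":0,"dz":0,"twist":0},
  ],
  gripper=0.0,
  newtons=20,
)

```text
t: 5.77
eef_pos: [0.4874, 0.0672, 0.0573]
ee_rot: [2.567, 1.57, 1.149]
force: [-2.1, 3.8, 1.6]
width: 0.0148
```

Emit:
jog_arm(
  motion=[
    {"dx":0,"dy":0,"dz":0,"twist":0},
    {"dx":0.001,"dy":0.0004,"dz":0,"twist":0},
    {"dx":0.002,"dy":0.0008,"dz":0,"twist":0},
    {"dx":0.003,"dy":0.0011,"dz":0,"twist":0},
    {"dx":0.004,"dy":0.0014,"dz":0,"twist":0},
    {"dx":0.005,"dy":0.0018,"dz":0,"twist":0},
    {"dx":0.0055,"dy":0.002,"dz":0,"twist":0},
    {"dx":0.0055,"dy":0.002,"dz":0,"twist":0},
    {"dx":0.0055,"dy":0.002,"dz":0,"twist":0},
  ],
  gripper=0.0,
  newtons=40,
)

```text
t: 6.52
eef_pos: [0.4893, 0.0674, 0.052]
ee_rot: [2.492, 1.57, 1.074]
force: [-4.0, 4.9, 5.4]
width: 0.0145
```

Emit:
jog_arm(
  motion=[
    {"dx":0.0007,"dy":0.0002,"dz":0,"twist":0},
    {"dx":0.0015,"dy":0.0005,"dz":0,"twist":0},
    {"dx":0.0015,"dy":0.0005,"dz":0,"twist":0},
    {"dx":0.0015,"dy":0.0005,"dz":0,"twist":0},
  ],
)

```text
t: 6.85
eef_pos: [0.4896, 0.0674, 0.0516]
ee_rot: [2.255, 1.57, 0.838]
force: [-10.5, 5.5, 19.1]
width: 0.0147
```

Run:
```python
from h import *
import cv2
s=arm.get_state(); print(s['t'],s['eef_pos'],s['width'],s['force'],s['moment'])
im=arm.grab_frame('wrist'); 
cv2.imwrite('pics/w6.png',cv2.resize(cv2.convertScaleAbs(im[150:400,200:450,::-1],alpha=2.2,beta=15),None,fx=2.4,fy=2.4,interpolation=cv2.INTER_CUBIC))
s=arm.get_state(); print(s['force'])
```

```text
6.85 [0.48961669 0.06738278 0.05158067] 0.01471952908077642 [-10.47361004   5.46840502  19.07482606] [1.6899297  3.70482043 0.02365476]
[-10.03026071   4.73693611  18.48476512]
```

View pics/w6.png

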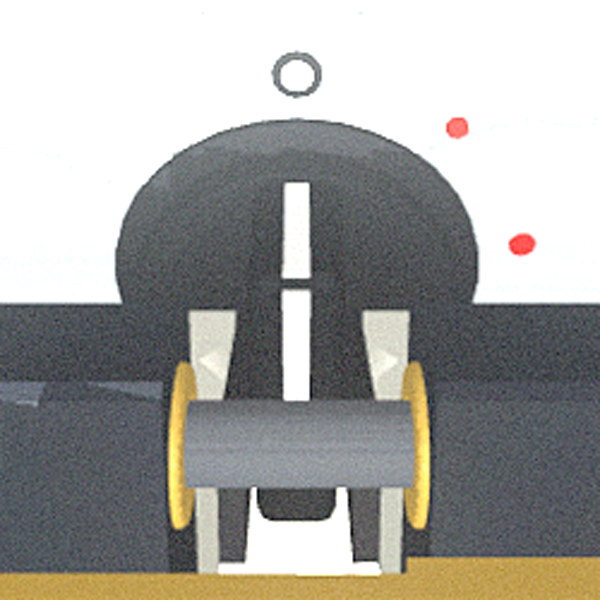

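Emit:
jog_arm(
  motion=[
    {"dx":-0.0003,"dy":0,"dz":0,"twist":4},
    {"dx":-0.0003,"dy":0,"dz":0,"twist":8},
    {"dx":-0.0003,"dy":0,"dz":0,"twist":12},
    {"dx":-0.0003,"dy":0,"dz":0,"twist":16},
    {"dx":-0.0003,"dy":0,"dz":0,"twist":20},
  ],
)

```text
t: 7.32
eef_pos: [0.49, 0.0685, 0.0514]
ee_rot: [2.799, 1.568, 1.029]
force: [-7.3, 6.5, 8.4]
width: 0.0152
```

Run:
```python
from h import *
s=arm.get_state(); print(s['t'],s['eef_pos'],s['width'],s['force'],s['moment']); M=R.from_euler('xyz',s['ee_rot']).as_matrix(); print(np.degrees(np.arctan2(M[1,1],M[0,1])))
```

```text
7.3167 [0.48998778 0.06849055 0.05144973] 0.015211508593987491 [-7.3225342   6.50439776  8.36391121] [3.4251597  2.54423405 0.43690075]
-11.405747507608071
```

Emit:
jog_arm(
  motion=[
    {"dx":0.0005,"dy":0,"dz":0,"twist":4},
    {"dx":0.0005,"dy":0,"dz":0,"twist":8},
    {"dx":0.0005,"dy":0,"dz":0,"twist":12},
    {"dx":0.0005,"dy":0,"dz":0,"twist":16},
    {"dx":0.0005,"dy":0,"dz":0,"twist":20},
    {"dx":0.0005,"dy":0,"dz":0,"twist":22},
    {"dx":0.0005,"dy":0,"dz":0,"twist":22},
  ],
)

```text
t: 7.9
eef_pos: [0.4905, 0.0685, 0.0511]
ee_rot: [2.95, 1.568, 0.797]
force: [-6.3, 7.5, 11.2]
width: 0.0166
```

Run:
```python
from h import *
import cv2
s=arm.get_state(); print(s['t'],s['eef_pos'],s['width'],s['force'],s['moment']); M=R.from_euler('xyz',s['ee_rot']).as_matrix(); print(np.degrees(np.arctan2(M[1,1],M[0,1])))
im=arm.grab_frame('wrist'); 
cv2.imwrite('pics/w7.png',cv2.resize(cv2.convertScaleAbs(im[150:400,200:450,::-1],alpha=2.2,beta=15),None,fx=2.4,fy=2.4,interpolation=cv2.INTER_CUBIC))
```

```text
7.9 [0.4905378  0.06849332 0.05108766] 0.01656694763738545 [-6.28400998  7.47850593 11.16107058] [3.58785465 2.40094509 0.33651165]
-33.352241278221854
```

View pics/w7.png

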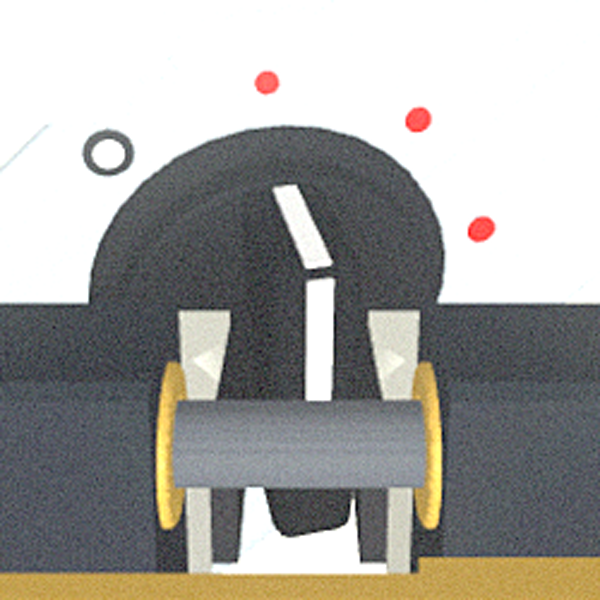

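Emit:
jog_arm(
  motion=[
    {"dx":0,"dy":0,"dz":0,"twist":0},
    {"dx":0,"dy":0,"dz":0,"twist":0},
    {"dx":-0.004,"dy":-0.0026,"dz":0.002,"twist":0},
    {"dx":-0.004,"dy":-0.0026,"dz":0.002,"twist":0},
    {"dx":-0.004,"dy":-0.0026,"dz":0.002,"twist":0},
    {"dx":-0.004,"dy":-0.0026,"dz":0.002,"twist":0},
    {"dx":-0.004,"dy":-0.0026,"dz":0.002,"twist":0},
  ],
  gripper=0.035,
)

```text
t: 8.53
eef_pos: [0.4867, 0.0669, 0.0539]
ee_rot: [2.02, 1.571, -0.131]
force: [0.3, -1.0, 0.1]
width: 0.035
```

```bash
cat > look.py <<'E'
from h import *
import cv2,sys
s=arm.get_state(); print(s['t'],s['q'][5],s['eef_pos'],s['width'],s['force'],s['moment']); M=R.from_euler('xyz',s['ee_rot']).as_matrix(); print(np.degrees(np.arctan2(M[1,1],M[0,1])))
im=arm.grab_frame('wrist'); 
cv2.imwrite(f'pics/{sys.argv[1]}.png',cv2.resize(cv2.convertScaleAbs(im[150:400,200:450,::-1],alpha=2.2,beta=15),None,fx=2.4,fy=2.4,interpolation=cv2.INTER_CUBIC))
E
python3 look.py w8
```

```text
8.5333 0.45253910663640834 [0.4866894  0.06689211 0.05389973] 0.0349557616460361 [ 0.28593113 -1.03550662  0.09649334] [-0.08560196 -0.07180172  0.0074268 ]
-33.25767597384792
```

View pics/w8.png

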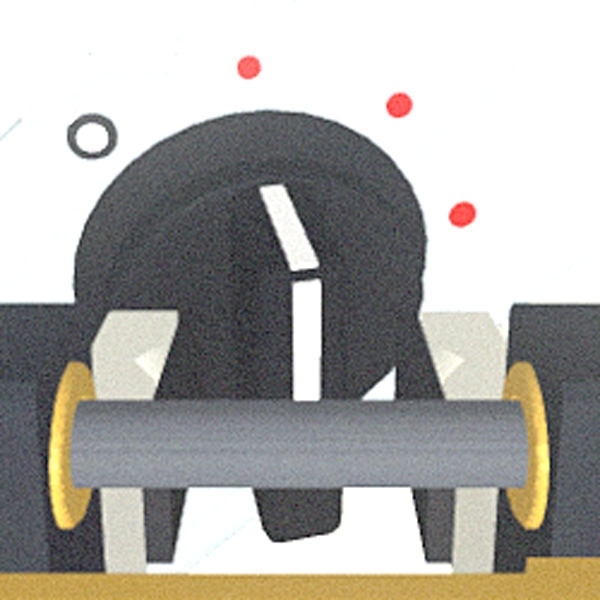

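Emit:
jog_arm(
  motion=[
    {"dx":0,"dy":0,"dz":0.001,"twist":0},
    {"dx":0,"dy":0,"dz":0.001,"twist":0},
    {"dx":0,"dy":0,"dz":0.001,"twist":0},
    {"dx":0,"dy":0,"dz":0.001,"twist":0},
    {"dx":0,"dy":0,"dz":0.001,"twist":0},
    {"dx":0,"dy":0,"dz":0.001,"twist":5},
    {"dx":0,"dy":0,"dz":0.001,"twist":10},
    {"dx":0,"dy":0,"dz":0.001,"twist":15},
    {"dx":0,"dy":0,"dz":0.001,"twist":20},
    {"dx":0,"dy":0,"dz":0.001,"twist":25},
    {"dx":0,"dy":0,"dz":0.001,"twist":30},
    {"dx":0,"dy":0,"dz":0.001,"twist":35},
    {"dx":0,"dy":0,"dz":0.001,"twist":39},
    {"dx":0,"dy":0,"dz":0.001,"twist":39},
    {"dx":0,"dy":0,"dz":0.001,"twist":39},
  ],
  gripper=0.0,
  newtons=30,
)

```text
t: 9.83
eef_pos: [0.4888, 0.0685, 0.0551]
ee_rot: [-2.852, 1.564, 0.6]
force: [1.4, 7.0, 1.7]
width: 0.0198
```

```bash
python3 look.py w9
```

```text
9.8333 -0.22742693395913507 [0.48876009 0.0684801  0.05508309] 0.01976167980592977 [1.40169614 7.01613023 1.70945104] [ 3.14341422 -0.97893656  0.11283877]
-72.2296096254087
```

View pics/w9.png

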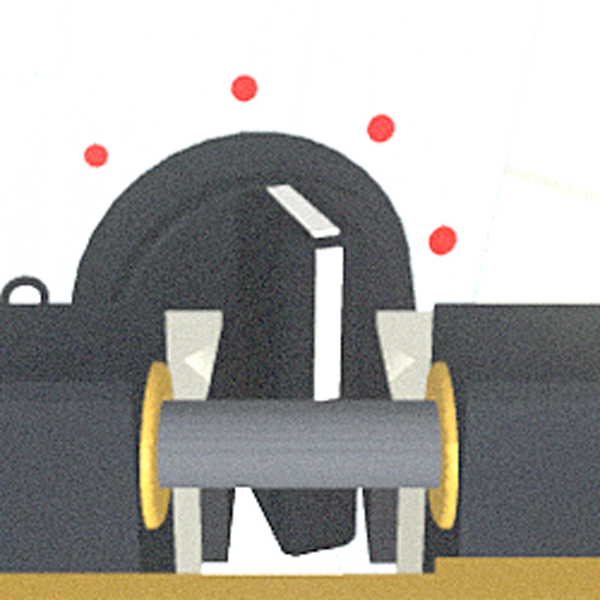

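Emit:
jog_arm(
  motion=[
    {"dx":0,"dy":-0.0015,"dz":0,"twist":5},
    {"dx":0,"dy":-0.0015,"dz":0,"twist":10},
    {"dx":0,"dy":-0.0015,"dz":0,"twist":15},
    {"dx":0,"dy":-0.0015,"dz":0,"twist":20},
    {"dx":0,"dy":-0.0015,"dz":0,"twist":25},
    {"dx":0,"dy":-0.0015,"dz":0,"twist":30},
    {"dx":0,"dy":-0.0015,"dz":0,"twist":35},
    {"dx":0,"dy":-0.0015,"dz":0,"twist":38},
    {"dx":0,"dy":-0.0015,"dz":0,"twist":38},
    {"dx":0,"dy":-0.0015,"dz":0,"twist":38},
  ],
)

```text
t: 10.72
eef_pos: [0.489, 0.0686, 0.0557]
ee_rot: [-2.5, 1.564, 0.289]
force: [5.6, -1.0, 5.5]
width: 0.0187
```

```bash
python3 look.py w10
```

```text
10.7167 -0.8940635361795146 [0.48900667 0.06862435 0.05568196] 0.018703879041113647 [ 5.57126081 -1.0206071   5.51116275] [-0.32873167 -2.46154251 -0.04979216]
-110.20523836617011
```

View pics/w10.png

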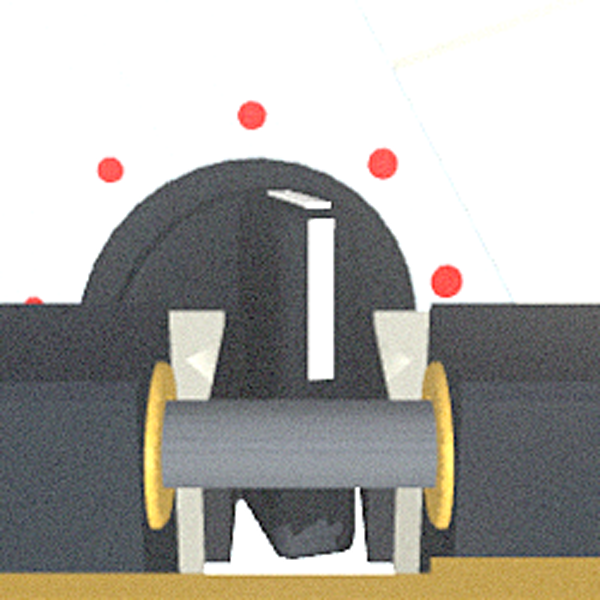

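Heat three (pointer at the third dot, one at each side being 2 and 4). One more click; target yaw about −150°.

Emit:
jog_arm(
  motion=[
    {"dx":0,"dy":0,"dz":0,"twist":5},
    {"dx":0,"dy":0,"dz":0,"twist":10},
    {"dx":0,"dy":0,"dz":0,"twist":15},
    {"dx":0,"dy":0,"dz":0,"twist":20},
    {"dx":0,"dy":0,"dz":0,"twist":25},
    {"dx":0,"dy":0,"dz":0,"twist":30},
    {"dx":0,"dy":0,"dz":0,"twist":35},
    {"dx":0,"dy":0,"dz":0,"twist":40},
    {"dx":0,"dy":0,"dz":0,"twist":40},
    {"dx":0,"dy":0,"dz":0,"twist":40},
  ],
)

```text
t: 11.6
eef_pos: [0.4886, 0.0678, 0.0556]
ee_rot: [-1.978, 1.566, 0.113]
force: [4.9, -4.1, 6.2]
width: 0.0162
```

```bash
python3 look.py w11
```

```text
11.6 -1.592449819452095 [0.48856111 0.06781803 0.05560531] 0.016196129983049517 [ 4.87262549 -4.14834536  6.17072427] [-1.68352617 -2.43332131 -0.09621142]
-150.2170067060156
```

View pics/w11.png

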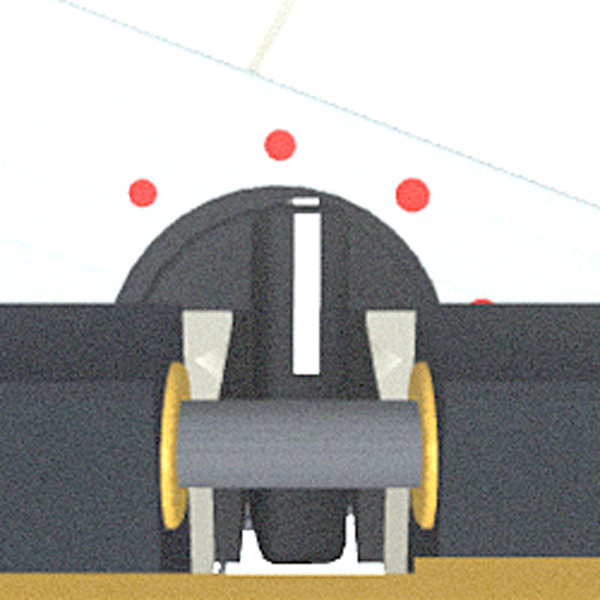

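Emit:
jog_arm(
  motion=[
    {"dx":0,"dy":0,"dz":0,"twist":0},
    {"dx":0,"dy":0,"dz":0,"twist":0},
    {"dx":0,"dy":0,"dz":0,"twist":0},
    {"dx":0,"dy":0,"dz":0,"twist":0},
    {"dx":-0.01,"dy":0,"dz":0,"twist":0},
    {"dx":-0.03,"dy":0,"dz":0,"twist":0},
    {"dx":-0.06,"dy":0,"dz":0,"twist":0},
    {"dx":-0.1,"dy":0,"dz":0,"twist":0},
    {"dx":-0.14,"dy":0,"dz":0,"twist":0},
    {"dx":-0.18,"dy":0,"dz":0,"twist":0},
    {"dx":-0.22,"dy":0,"dz":0,"twist":0},
    {"dx":-0.25,"dy":0,"dz":0,"twist":0},
    {"dx":-0.25,"dy":0,"dz":0,"twist":0},
    {"dx":-0.25,"dy":0,"dz":0,"twist":0},
  ],
  gripper=0.04,
)

```text
t: 12.82
eef_pos: [0.486, 0.068, 0.3056]
ee_rot: [-1.489, 1.567, 0.601]
force: [-0.1, -0.7, -0.5]
width: 0.0399
```

Run:
```python
from h import *
import cv2
s=arm.get_state(); print(s['t'],s['eef_pos'],s['width'],s['force'])
w=arm.grab_frame('wrist')[:,:,::-1]; sc=arm.grab_frame('scene')[:,:,::-1]
cv2.imwrite('pics/w12.png',cv2.convertScaleAbs(w,alpha=1.5)); cv2.imwrite('pics/s12.png',cv2.convertScaleAbs(sc,alpha=1.5))
s0=cv2.imread('pics/scene0.png')
```

```text
12.8167 [0.48602552 0.06796221 0.30560918] 0.03994702229673258 [-0.08597431 -0.7133988  -0.46615783]
```

View pics/w12.png

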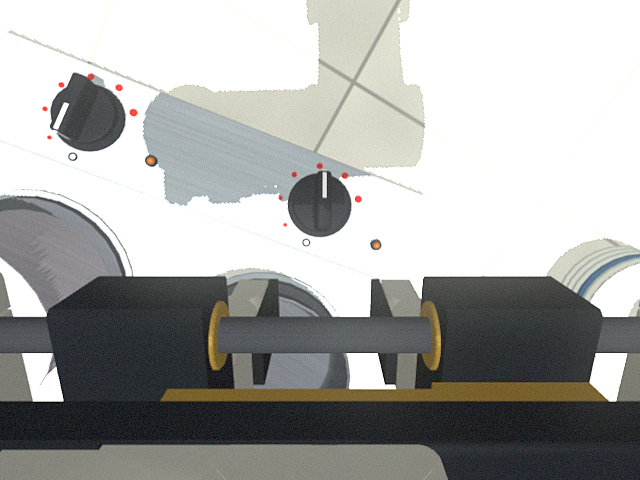

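View pics/s12.png

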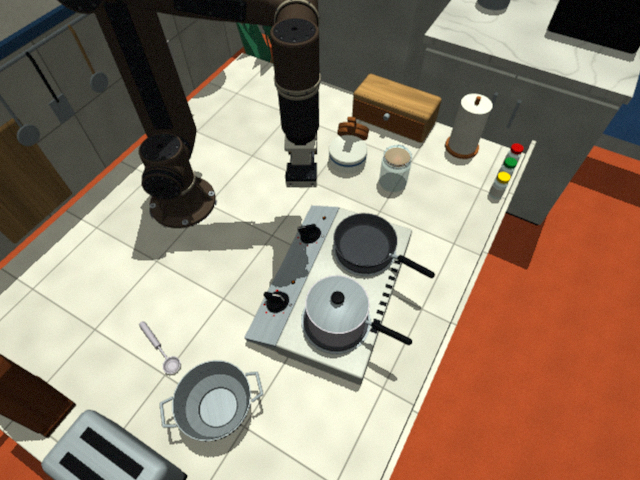

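Run:
```python
from station import arm
print(arm.job_done()); print(arm.get_state()['t'])
```

```text
the job is handed in; nothing more can be done
None
the job is handed in; nothing more can be done
```

The frying pan stands on the left burner. I pinched the left knob, pushed it in to its stop, turned it clockwise four clicks, let go and lifted clear. The job was handed in at about 13 s of the 59 s allowed.

**Last checks:**
- **Left knob:** the last wrist picture shows the pointer on the fourth dot. The tool had turned about 159°, which fits 160° at the knob.
- **Right knob:** its bar is still in line with the off ring.
- **Pots and counter things:** all look where they were in the scene view. I compared them by eye and did not measure them.
- **Arm:** it is clear of the hob, with wrist force below 1 N.

**What disagreed:**
- **Finger length:** the fingertips appeared to end about 40 mm short of where the given tool point puts them. My first grip closed on air above the bar. I re-measured from the wrist picture, went about 38 mm lower and then held the bar at 14.8 mm opening.
- **Hob position:** the three cameras differed by up to about 4 mm along x.
- **Knob axis:** the moves could not tilt the tool, so I gripped the bar vertically, 20° off the knob's axis. The highest force reading was about 22 N, at the push-in stop.

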